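Lean the long dissecting board up to dry and chock its foot

ROBOT

A 6-joint arm with a two-finger parallel gripper is mounted at the origin on the work surface. World frame = base frame: x ahead of the robot, y to its left, z up, the work surface at z = 0. Lengths are in m, angles in rad, forces in N, time in s.
With the tool pointing down it reaches from about 0.4 to 0.825 m from the base axis. Payload 7 kg.
Tool frame: the origin (TCP) lies midway between the tips of the shut fingers; the grasp point (between the pads) lies arm.hold_point_z behind it (arm.hold_point_z is the distance from the TCP to the grasp point, in m); z points along the fingers, y is the line along which they close (so a half turn about z gives the same grasp; the last joint's range is limited). The gripper opens to 88 mm and grips with 3 to 60 N. Pads are 19 mm wide; open, the fingers measure 130 mm over their backs; the gripper's body (78 mm by 193 mm) begins 47 mm behind the grasp point.
Start: joints at [-0.911, 0.359, 0.012, 0, -1.224, -0.288], TCP at [0.245, -0.629, 0.227] pointing down, gripper open.
Joint ranges: [-3.07, 3.07], [-1.43, 2.12], [-1.02, 1.25], [-3.03, 1.67], [-3.05, -0], [-3.03, 3.03]. Speed limits (rad/s): [2.39, 2.39, 3.01, 3.14, 3.14, 3.14].

INTERFACE

Orientations are given as [roll, pitch, yaw] about the fixed x, y, z axes, in that order (R = Rz(yaw) Ry(pitch) Rx(roll)).
In Python, from station import arm gives the robot as it stands.
- The arm moves only by the shell command python3 -m crank 'ROWS' [OPENING] [FORCE]. ROWS is JSON, a list that holds one entry, the list of rows, each a list of 4 numbers: the shift along the tool's x, y, z in units of 25 mm (1.0 is 25 mm), then the turn about the tool's z in units of 5 degrees (1.0 is 5 degrees). A call has 1 to 12 rows; each row is the pose to reach, as a shift and turn from the pose commanded when the call began, along the tool's axes at that moment; what a row does not reach only later rows make up. A row lasts 1/8 s, in which the tool goes at most 62.5 mm and 10.7 degrees, less where a joint would pass 70% of its speed; a pose out of reach is approached as far as the arm can. A call with a gripper value outside its range is refused whole. OPENING is the closure, from 0 (fully open) to 1 (shut), set as the call begins (- or left out, the last holds). The fingers move at their own pace and stop on an object; FORCE is the grip in N (left out, the last holds). Time passes only in rows, so rows that repeat a pose let the fingers close. It gives the time, the measured TCP pose, the force, the opening and the grip force at its end, in the units of the state.
- arm.get_state(): the state, without advancing time (a new reading comes with each control period).
- arm.grab_frame(name): name is "scene" or "top" or "wrist"; returns (picture, depth): 384x512x3 uint8, red, green, blue; 384x512 float32, m along the optical axis (not along the pixel's ray), 0 where there is no reading.
- arm.get_calibration(name): a dict with "mtx" (3x3 intrinsics, pixels), "k1" (the pictures are not rectified: a ray, as slopes to the right and down, at radius r is drawn at 1 + k1 r^2 times it, then the intrinsics apply), "R" (3x3) and "t" (3): a world point X has camera coordinates R X + t; the wrist camera has in their place "mount" (4x4, takes a point from camera to tool coordinates, whose origin is the TCP and whose axes are the flange's). Camera axes: x right, y down, z forward; pixel columns grow to the right and rows downward; lengths in m; the calibration is good to about 2 mm. A picture is of the moment at which its call begins: read the wrist's pose just before it. get_calibration takes no time and is no camera call.
- arm.job_done(): hands the job in; it is judged then, once.
Trained networks look in the newest picture that a camera, given by its name, has taken for a name from the list of things; names that differ only in an ending like _2 or _b are one class to them, and where a whole thing is asked for, a point or a joint stands for the part that bears it (a point fixed in the world has none). Each returns a list of dicts, best first, with "score" (0 to 1); they miss things now and then, are a little off and sometimes report something else, mostly with a low value. They report only what shows in the picture. A call takes as long as a camera call. They do not tell look-alikes from the thing itself.
- arm.recognise(thing, camera): "extent" ([left, top, width, height] in pixels, round what is visible of it).
- arm.trace(thing, camera): "mask" (384x512 bool, what is visible of it) and "extent" ([left, top, width, height] in pixels, round what is visible of it).
The state is a dict: "t": time; "q": joint angles; "qd": joint speeds; "joint_efforts": joint torques, N m; "eef_pos": TCP position; "ee_rot": TCP orientation; "force": force on the tool from outside, world axes, zero at the start; "moment": the same for the moment, N m; "width": finger opening in m; "gripper_force": force on a finger pad.
Only numpy, scipy, OpenCV 4.12 (cv2) and the standard library are available. Lean on these libraries where they do the work, as an engineer would, in place of code of your own. Each camera call takes 0.05 s, during which the arm holds its last target. There are 200 camera calls.

TASK

Take the long white dissecting board out of the rinse rack and lean it, on its end, against the front of the splash panel to dry: foot flat on the bench about 7 cm out from the panel, square to it and near its middle, eased back until its upper part rests on the panel's top edge, not left to fall. Then, once it leans by itself, chock it so it cannot slide: set the aluminium heating block flat on the bench with one of its ends snug against the middle of the board's foot, on the side away from the panel. Leave the short boards and everything else where they are.

Things in the scene. Friction and masses are not known exactly. Their poses are not given: they have to be found in the camera images.
- board_center (a point): Centre of the long dissecting board: plain white plastic, 95 wide (its x) x 12 thick (its y) x 260 long (its z, upward at the start), about 280 g, a short dark slot drawn near the top (solid there, no hole). It starts upright in one of the three slots of the rack, the tallest thing there, its lower end 6 mm above the bench. It is the same from both sides.
- board_foot (a point): Middle of the long board's lower end face (130 below its centre), half-way through its thickness; axes as the board's.
- board_top (a point): Middle of the long board's upper end face (130 above its centre); axes as the board's.
- rack: Fixed rinse rack: grey base 130 (x) x 170 (y) x 6 mm high with three slots across it at y = -50, 0 and +50 mm. Each slot is two pairs of steel prongs, 6 mm in diameter and reaching 55 mm above the bench, 16 mm clear between the prongs; a board stands in the slot with its width along the rack's x. Origin: centre of the underside.
- panel: Fixed upright splash panel, grey with an aluminium top edge: 280 wide (its x), 150 high, 20 thick, braces behind. Origin: at bench level at the middle of its FRONT face; its y points into the panel and away behind it, so the front, where the board is leaned, is the side of negative y.
- board: The long board, taken as a whole; origin at the middle of its lower end face; axes as board_center.
- block: The heating block, taken as a whole; origin at the centre of its underside.
- block_center (a point): Centre of the aluminium heating block with twelve dark wells drawn in its top: 60 (its x) x 90 (its y) x 40 mm high (its z), 450 g, flat on the bench. It can be pinched across its 60 mm width. Its ends are the faces across its y.
- block_end1 (a point): Bottom middle of the block's +y end face, at bench level; axes as the block's.
- block_end2 (a point): Bottom middle of the block's -y end face, at bench level; axes as the block's.
- short_a_center (a point): Bystander: centre of a short white board, 95 x 12 x 80 mm high, upright (top 86 above the bench) in another slot of the rack. Leave it there.
- short_b_center (a point): Bystander: centre of the shortest white board, 95 x 12 x 70 mm high, upright (top 76 above the bench) in another slot of the rack. Leave it there.
- bottle_center (a point): Bystander: centre of a bottle with a red cap, 60 in diameter x 130 mm.
- pot_center (a point): Bystander: centre of a white lidded pot, 84 in diameter x 90 mm.
- beaker_center (a point): Bystander: centre of a glass beaker, 74 in diameter x 90 mm.
Not all that is in view belongs to the job. Of the things that look like the board, the smaller one is meant. There is more than one size of the block; the job needs the smaller.

How it is judged:
By the outcome, as a careful person would: the job done as asked, in the order asked, and still so for the second after the job is handed in, with the robot touching nothing.
It also fails if it takes over 67 s, if anything falls off the work surface, if the arm or the gripper's body presses on something with over 40 N, if the wrist force passes 120 N, or if a joint passes its speed limit or range.

## Working session

There is one attempt and no reset: what is moved stays moved. The work goes in short steps, Python scripts to look and compute and a shell command to move; the robot and the scene stay as the last step left them, time stands still between calls to the robot, and variables do not carry over. Pictures are saved under pics/ and viewed, at most 10 in all, crops included, and the job is handed in when it is done.

```bash
ls; mkdir -p pics; cat > h.py <<'E'
import numpy as np, cv2
from station import arm
def pts(cam, depth):
    c=arm.get_calibration(cam); K=np.array(c["mtx"])
    v,u=np.mgrid[0:384,0:512].astype(float)
    p=cv2.undistortPoints(np.stack([u.ravel(),v.ravel()],1)[:,None],K,np.array([c["k1"],0,0,0,0.]))[:,0]
    P=np.c_[p,np.ones(len(p))]*depth.reshape(-1,1)
    return (P-np.array(c["t"]))@np.array(c["R"])  # R^T (P-t)
def world(cam):
    im,d=arm.grab_frame(cam)
    return im,d,pts(cam,d).reshape(384,512,3)
E
python3 - <<'E'
from h import *
print(arm.hold_point_z, arm.get_state())
ims=[]
for c in ("scene","top"):
    im,d,W=world(c); np.savez(c+".npz",im=im,W=W,d=d)
    cv2.imwrite(f"pics/{c}.png",im[:,:,::-1])
    for n in ("board","rack","panel","block","short_a_center","bottle_center","pot_center","beaker_center"):
        for r in arm.recognise(n,c)[:4]:
            e=r["extent"]; print(c,n,round(r["score"],2),np.round(e).astype(int), np.round(W[int(min(383,e[1]+e[3]/2)),int(min(511,e[0]+e[2]/2))],3))
E
```

```text
pics
0.0188 {'t': 0.0, 'q': array([-9.10914224e-01,  3.59397943e-01,  1.10934341e-02, -3.70299793e-04,
       -1.22412288e+00, -2.88102851e-01]), 'qd': array([ 0.00054848,  0.00127678, -0.00086022,  0.00019546,  0.00117075,
        0.00045593]), 'joint_efforts': array([-3.02793469e-04, -5.82718313e+01,  2.93053383e+01,  6.99729905e+00,
        6.70801266e-03, -1.37453117e-04]), 'eef_pos': array([ 0.24501847, -0.62844017,  0.22562697]), 'ee_rot': array([ 3.13992990e+00, -1.29727375e-04, -2.76993939e+00]), 'force': array([-0.13895118, -0.32572837,  0.87007915]), 'moment': array([ 0.03755138,  0.06774149, -0.03010308]), 'gripper_force': 0.0, 'width': 0.0873342254107302}
scene board 0.84 [190 115  28  94] [ 0.529 -0.269  0.146]
scene board 0.59 [162  67  33 121] [ 0.487 -0.424  0.181]
scene board 0.57 [211 181  21  36] [ 0.52  -0.217  0.04 ]
scene board 0.17 [215 250  37  48] [0.735 0.043 0.085]
scene rack 0.55 [187 194  69  40] [ 0.537 -0.202  0.004]
scene rack 0.19 [351 230  94 137] [0.526 0.342 0.053]
scene panel 0.68 [347 232  93 134] [0.543 0.34  0.063]
scene block 0.68 [272 216  40
[... 381 characters left out ...]
.724 0.164 0.088]
top board 0.9 [340 199  73  21] [ 0.474 -0.391  0.312]
top board 0.77 [311 178  25  39] [ 0.527 -0.266  0.189]
top rack 0.86 [273 187  58  49] [ 0.505 -0.22   0.025]
top rack 0.46 [312 178  25  41] [ 0.52  -0.269  0.212]
top panel 0.92 [107 160  34  90] [0.523 0.321 0.143]
top block 0.63 [218 210  33  24] [ 0.477 -0.009  0.039]
top block 0.59 [181 238  33  46] [0.353 0.112 0.051]
top block 0.33 [176 140  26  26] [0.712 0.144 0.008]
top bottle_center 0.58 [262 138  23  25] [ 0.681 -0.132  0.125]
top pot_center 0.87 [214 138  26  28] [0.693 0.011 0.089]
top pot_center 0.66 [310 176  25  44] [ 0.527 -0.266  0.189]
top beaker_center 0.71 [176 142  24  25] [ 0.709  0.146 -0.006]
```

```bash
python3 - <<'E'
import cv2,numpy as np
a=cv2.imread("pics/scene.png");b=cv2.imread("pics/top.png")
v=np.vstack([cv2.resize(a[50:384,120:470],(600,572))[:572]])
cv2.imwrite("pics/a1.png",v)
cv2.imwrite("pics/b1.png",cv2.resize(b[110:310,90:430],(800,470),interpolation=cv2.INTER_CUBIC))
E
```

```text
(no output)
```

View pics/a1.png

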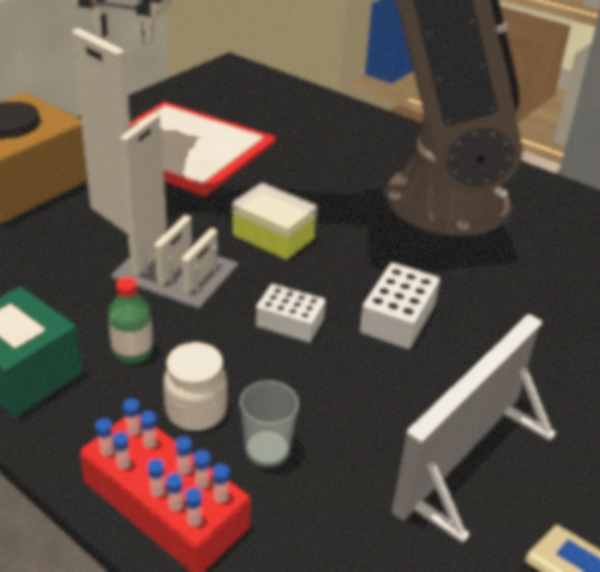

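View pics/b1.png

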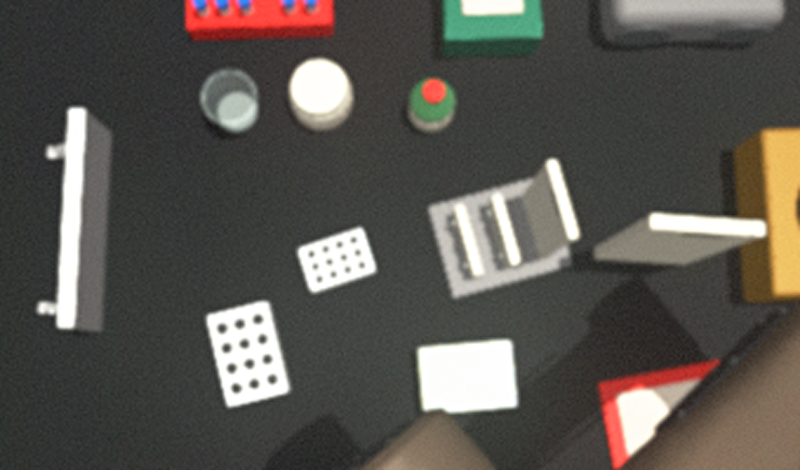

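Board candidates: the rack's tall board (scene 204,162; top 323,198), a taller free-standing look-alike (scene 178,127; top 376,209), and the short boards (scene ~221,198 and ~236,205). I choose the one in the rack.
Block candidates: the small one (scene 290,232; top 234,222) and a large one (scene 353,228; top 196,261). I choose the small one.

Next I measure and check with a close crop.

```bash
python3 - <<'E'
from h import *
T=np.load("top.npz");S=np.load("scene.npz")
P=np.r_[T["W"].reshape(-1,3)[T["d"].ravel()>0],S["W"].reshape(-1,3)[S["d"].ravel()>0]]
src=np.r_[np.zeros((T["d"]>0).sum()),np.ones((S["d"]>0).sum())]
def box(n,x,y,z):
    for s in (0,1):
        m=(src==s)&(P[:,0]>x[0])&(P[:,0]<x[1])&(P[:,1]>y[0])&(P[:,1]<y[1])&(P[:,2]>z[0])&(P[:,2]<z[1])
        Q=P[m]
        if len(Q)<8: print(n,s,len(Q));continue
        r=cv2.minAreaRect(Q[:,:2].astype(np.float32))
        pc=np.linalg.svd(Q[:,:2]-Q[:,:2].mean(0),full_matrices=False)[2][0]
        print(n,"ts"[s],len(Q),"rect",np.round(r[0],4),np.round(r[1],3),round(r[2],1),"pca yaw",round(np.degrees(np.arctan2(pc[1],pc[0]))%180,1),"med",np.round(np.median(Q,0),4),"z99",np.round(np.percentile(Q[:,2],98),4),"lo",np.round(Q.min(0),3),"hi",np.round(Q.max(0),3))
box("rackboard top",(.42,.62),(-.33,-.2),(.245,.285))
box("rackboard mid",(.42,.62),(-.33,-.235),(.12,.24))
box("bigboard",(.38,.62),(-.5,-.32),(.255,.36))
box("panel top",(.3,.7),(.25,.42),(.14,.16))
box("panel front",(.3,.7),(.25,.42),(.03,.12))
box("block top",(.42,.56),(-.08,.08),(.034,.046))
box("bigblock top",(.28,.43),(.04,.19),(.045,.06))
box("short",(.42,.62),(-.26,-.13),(.066,.1))
im=T["im"][160:250,290:430];im2=S["im"][60:250,150:330]
cv2.imwrite("pics/c1.png",np.hstack([cv2.resize(im,(500,320)),cv2.resize(im2,(300,320))])[:,:,::-1])
E
```

```text
rackboard top t 196 rect [ 0.5241 -0.2734] [0.095 0.013] 14.2 pca yaw 14.4 med [ 0.5234 -0.2725  0.264 ] z99 0.2725 lo [ 0.478 -0.291  0.245] hi [ 0.57  -0.257  0.274]
rackboard top s 214 rect [ 0.5245 -0.2725] [0.097 0.015] 14.6 pca yaw 12.8 med [ 0.533  -0.2684  0.2588] z99 0.2646 lo [ 0.479 -0.29   0.245] hi [ 0.573 -0.255  0.265]
rackboard mid t 239 rect [ 0.5221 -0.2682] [0.095 0.01 ] 19.6 pca yaw 14.9 med [ 0.52   -0.2685  0.1845] z99 0.2375 lo [ 0.477 -0.289  0.12 ] hi [ 0.568 -0.256  0.24 ]
rackboard mid s 889 rect [ 0.5256 -0.2683] [0.103 0.015] 9.4 pca yaw 12.1 med [ 0.5338 -0.2659  0.1821] z99 0.2374 lo [ 0.476 -0.284  0.12 ] hi [ 0.576 -0.254  0.24 ]
bigboard t 561 rect [ 0.4789 -0.4184] [0.128 0.017] 84.3 pca yaw 83.9 med [ 0.476  -0.413   0.3468] z99 0.3547 lo [ 0.465 -0.482  0.255] hi [ 0.493 -0.355  0.359]
bigboard s 990 rect [ 0.4824 -0.4179] [0.136 0.021] 85.5 pca yaw 85.8 med [ 0.4861 -0.4066  0.3085] z99 0.3503 lo [ 0.468 -0.486  0.255] hi [ 0.497 -0.35   0.353]
panel top t 652 rect [0.5304 0.3313] [0.023 0.278] 87.7 pca yaw 177.8 med [0.5252 0.3304 0.1481] z99 0.
[... 772 characters left out ...]
039 ] z99 0.0426 lo [ 0.441 -0.049  0.034] hi [0.523 0.051 0.045]
bigblock top t 1005 rect [0.3568 0.1186] [0.123 0.083] 13.0 pca yaw 12.5 med [0.3564 0.1179 0.0535] z99 0.0592 lo [0.289 0.065 0.045] hi [0.425 0.171 0.06 ]
bigblock top s 984 rect [0.3563 0.1207] [0.129 0.084] 12.4 pca yaw 12.8 med [0.3648 0.1242 0.0538] z99 0.0572 lo [0.289 0.068 0.045] hi [0.427 0.174 0.059]
short t 265 rect [ 0.5109 -0.2209] [0.095 0.1  ] 14.3 pca yaw 165.2 med [ 0.5046 -0.2134  0.0792] z99 0.0912 lo [ 0.454 -0.26   0.066] hi [ 0.569 -0.164  0.1  ]
short s 337 rect [ 0.5128 -0.2199] [0.1   0.108] 15.7 pca yaw 141.4 med [ 0.5214 -0.2154  0.0748] z99 0.0941 lo [ 0.453 -0.26   0.066] hi [ 0.575 -0.159  0.099]
```

View pics/c1.png

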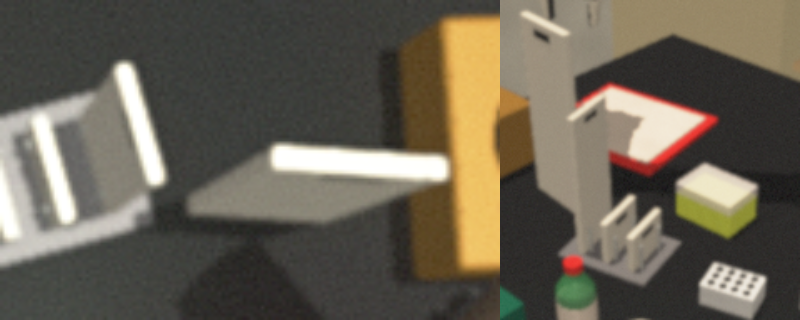

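The crop shows the rack board (top px ~138,122) at 95 x 260 mm. The look-alike behind it (top px ~360,162) measures 128 x 350 mm, so the rack board is right. The small block (scene px ~732,290) is also confirmed by its 60 x 90 size.

```bash
cat >> h.py <<'E'
from scipy.spatial.transform import Rotation as Ro
def to(x,y,z,yaw):
    s=arm.get_state(); R=Ro.from_euler("xyz",s["ee_rot"])
    d=R.inv().apply(np.array([x,y,z])-s["eef_pos"])/.025
    dy=(np.degrees(s["ee_rot"][2])-yaw+180)%360-180
    print("to",(x,y,z,yaw),np.round(d,2),round(dy/5,2))
def st():
    s=arm.get_state(); print(round(s["t"],2),np.round(s["eef_pos"],4),np.round(np.degrees(s["ee_rot"]),1),"F",np.round(s["force"],1),"M",np.round(s["moment"],2),"w",round(s["width"],4),"g",round(s["gripper_force"],1),"q",np.round(s["q"],2))
E
python3 - <<'E'
from h import *
to(.534,-.2705,.41,-165.7); to(.534,-.2705,.30,-165.7)
E
```

```text
to (0.534, -0.2705, 0.41, -165.7) [-15.97   9.16  -7.34] 1.4
to (0.534, -0.2705, 0.3, -165.7) [-15.97   9.16  -2.94] 1.4
```

```bash
python3 -m crank '[[[0,0,-2.4,0],[0,0,-4.8,0],[0,0,-7.4,0],[-2,1.1,-7.4,0.2],[-4,2.3,-7.4,0.4],[-6,3.4,-7.4,0.7],[-8,4.6,-7.4,1],[-10,5.7,-7.4,1.4],[-12,6.9,-7.4,1.4],[-14,8,-7.4,1.4],[-15.5,8.9,-7.4,1.4],[-16,9.2,-7.4,1.4]]]' 0 && python3 -m crank '[[[0,0,0,0],[0,0,0,0],[0,0,0,0]]]'
python3 - <<'E'
from h import *
st();to(.534,-.2705,.234,-165.7)
s=arm.get_state(); im,d=arm.grab_frame("wrist"); c=arm.get_calibration("wrist"); M=np.array(c["mount"])
T=np.eye(4);T[:3,:3]=Ro.from_euler("xyz",s["ee_rot"]).as_matrix();T[:3,3]=s["eef_pos"];G=T@M
v,u=np.mgrid[0:384,0:512].astype(float)
p=cv2.undistortPoints(np.stack([u.ravel(),v.ravel()],1)[:,None],np.array(c["mtx"]),np.array([c["k1"],0,0,0,0.]))[:,0]
P=(np.c_[p,np.ones(len(p))]*d.reshape(-1,1))@G[:3,:3].T+G[:3,3]
m=(d.ravel()>0)&(P[:,2]>.257)&(P[:,2]<.275)&(P[:,1]>-.33)
Q=P[m].astype(np.float32);print(len(Q))
if len(Q)>10: print(cv2.minAreaRect(Q[:,:2].copy()),Q.mean(0),Q.min(0),Q.max(0))
cv2.imwrite("pics/w1.png",im[:,:,::-1])
E
```

```text
t: 2.4
eef_pos: [0.5356, -0.2672, 0.4113]
ee_rot: [3.141, -0.0, -2.889]
force: [-0.4, -0.3, 0.0]
width: 0.0877
gripper_force: 0.0
t: 2.78
eef_pos: [0.5336, -0.2702, 0.4118]
ee_rot: [-3.141, 0.0, -2.893]
force: [-0.3, -0.4, 0.2]
width: 0.0878
gripper_force: 0.0
2.77 [ 0.5336 -0.2702  0.4118] [-180.     0.  -165.8] F [-0.3 -0.4  0.2] M [-0.01 -0.02 -0.04] w 0.0878 g 0.0 q [-0.14  0.17  0.17  0.   -1.57 -1.18]
to (0.534, -0.2705, 0.234, -165.7) [-0.01 -0.01  7.11] -0.02
1133
((0.5215154886245728, -0.27295684814453125), (0.0937131941318512, 0.011653625406324863), 13.87156867980957) [ 0.5197069  -0.27366373  0.26509872] [ 0.4752027  -0.28936955  0.2578285 ] [ 0.5678173  -0.25654522  0.2675941 ]
```

```bash
python3 -m crank '[[[0,0,2,0],[0,0,4,0],[0,0,5.5,0],[0,0,6.6,0],[0,0,7.1,0],[0,0,7.1,0],[0,0,7.1,0]]]' 0 && python3 -m crank '[[[0,0,0,0],[0,0,0,0],[0,0,0,0],[0,0,0,0],[0,0,0,0],[0,0,0,0]]]' 1 25; python3 -c "
from h import *
st()"
```

```text
t: 3.7
eef_pos: [0.535, -0.2697, 0.2355]
ee_rot: [-3.14, 0.002, -2.892]
force: [0.5, 0.2, 0.3]
width: 0.0876
gripper_force: 0.0
t: 4.45
eef_pos: [0.5343, -0.2693, 0.234]
ee_rot: [3.142, -0.0, -2.892]
force: [0.4, -0.3, 0.4]
width: 0.0328
gripper_force: 0.0
4.45 [ 0.5343 -0.2693  0.234 ] [ 180.    -0.  -165.7] F [ 0.4 -0.3  0.4] M [-0.03  0.01  0.07] w 0.0328 g 0.0 q [-0.14  0.23 -0.15  0.   -1.19 -1.18]
```

Fingers close at about 73 mm/s, so they need a little longer.

```bash
python3 -m crank '[[[0,0,0,0],[0,0,0,0],[0,0,0,0],[0,0,0,0],[0,0,0,0]]]' 1 25; python3 -m crank '[[[0,0,-0.3,0],[0,0,-0.8,0],[0,0,-1.5,0],[0,0,-2.2,0],[0,0,-2.9,0],[0,0,-3.4,0],[0,0,-3.6,0],[0,0,-3.6,0]]]'; python3 -c "
from h import *
st(); to(.534+.010*0,.2520,.315,-182.3)"
```

```text
t: 5.08
eef_pos: [0.5343, -0.2693, 0.234]
ee_rot: [-3.142, 0.0, -2.892]
force: [0.4, -0.4, -0.6]
width: 0.0121
gripper_force: 25.0
t: 6.08
eef_pos: [0.5343, -0.2692, 0.3241]
ee_rot: [3.141, 0.0, -2.892]
force: [0.5, -0.7, -2.8]
width: 0.0117
gripper_force: 25.0
6.08 [ 0.5343 -0.2692  0.3241] [ 180.     0.  -165.7] F [ 0.5 -0.7 -2.8] M [ 0.02 -0.08  0.  ] w 0.0117 g 25.0 q [-0.14  0.19 -0.   -0.   -1.38 -1.18]
to (0.534, 0.252, 0.315, -182.3) [-5.14 20.2   0.37] 3.32
```

```bash
python3 -m crank '[[[-0.2,0.8,0,0.1],[-0.6,2.2,0,0.4],[-1.1,4,0,0.8],[-1.6,6,0,1.2],[-2.1,8,0,1.6],[-2.7,10,0,2],[-3.2,12,0,2.4],[-3.7,14,0,2.8],[-4.3,16,0,3.1],[-4.7,17.8,0,3.3],[-5.2,19.3,0,3.3],[-5.4,20.1,0,3.3]]]'; python3 -m crank '[[[0,0,0,0],[0,0,0,0],[0,0,0,0],[0,0,0,0]]]'; python3 - <<'E'
from h import *
st()
cs=[]
for c in ("top","scene"):
    im,d,W=world(c); np.savez(c+"2.npz",im=im,W=W,d=d)
    P=W.reshape(-1,3)[d.ravel()>0]
    def sel(x,y,z): return P[(P[:,0]>x[0])&(P[:,0]<x[1])&(P[:,1]>y[0])&(P[:,1]<y[1])&(P[:,2]>z[0])&(P[:,2]<z[1])]
    for n,Q in (("board",sel((.44,.64),(.2,.3),(.11,.22))),("paneltop",sel((.3,.7),(.3,.36),(.142,.156)))):
        Q=Q.astype(np.float32); print(c,n,len(Q),cv2.minAreaRect(Q[:,:2].copy()),Q.min(0),np.median(Q,0),Q.max(0))
cv2.imwrite("pics/s2.png",np.hstack([np.load("scene2.npz")["im"][130:384,200:470],np.load("top2.npz")["im"][80:334,60:330]])[:,:,::-1])
E
```

```text
t: 7.58
eef_pos: [0.5406, 0.2528, 0.3228]
ee_rot: [-3.14, -0.002, 3.105]
force: [0.6, -1.0, -2.4]
width: 0.012
gripper_force: 25.0
t: 8.07
eef_pos: [0.5411, 0.2502, 0.3243]
ee_rot: [3.141, 0.0, 3.102]
force: [-0.9, -0.4, -2.5]
width: 0.0119
gripper_force: 25.0
8.07 [0.5411 0.2502 0.3243] [180.    0.  177.7] F [-0.9 -0.4 -2.5] M [-0.04 -0.03 -0.02] w 0.0119 g 25.0 q [ 0.76  0.18 -0.01 -0.   -1.38 -2.37]
top board 174 ((0.5122025012969971, 0.24546155333518982), (0.010219466872513294, 0.06283282488584518), 78.68817138671875) [0.4815363  0.24258827 0.110648  ] [0.509078   0.24566184 0.16414535] [0.5440109  0.25663432 0.21953806]
top paneltop 372 ((0.5305726528167725, 0.3310079276561737), (0.02304001711308956, 0.2787543833255768), 87.7527847290039) [0.39113683 0.3152239  0.1420134 ] [0.46864432 0.33252516 0.14881966] [0.66947377 0.34613103 0.1559977 ]
scene board 933 ((0.5312319397926331, 0.2568281590938568), (0.013478033244609833, 0.09834423661231995), 81.7955093383789) [0.4816013  0.24382116 0.11013322] [0.54479504 0.25738442 0.16779298] [0.57959336 0.26097274 0.21993002]
scene paneltop 1008 ((0.5341045260429382, 0.3336215317249298), (0.023121900856494904, 0.28290754556655884), 87.61589050292969) [0.39257956 0.31841677 0.1422283 ] [0.5560313  0.33378184 0.14839625] [0.6753733  0.34830233 0.15250695]
```

View pics/s2.png

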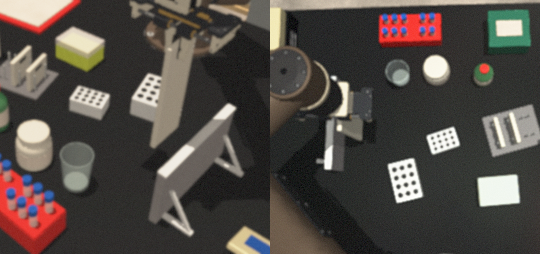

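```bash
python3 -m crank '[[[0,0.05,0.6,0],[0,0.05,1.5,0],[0,0.05,2.4,0],[0,0.05,3.1,0],[0,0.05,3.5,0],[0,0.05,3.7,0],[0,0.05,3.78,0],[0,0.05,3.8,0],[0,0.05,3.83,0],[0,0.05,3.85,0]]]';  python3 -m crank '[[[0,0,0.02,0],[0,0,0.02,0]]]'
```

```text
t: 9.43
eef_pos: [0.5411, 0.2523, 0.2281]
ee_rot: [3.141, 0.0, 3.103]
force: [-0.8, -0.3, -1.8]
width: 0.0121
gripper_force: 25.0
t: 9.68
eef_pos: [0.5413, 0.2524, 0.2281]
ee_rot: [3.141, 0.001, 3.103]
force: [-1.2, -0.2, 3.7]
width: 0.0119
gripper_force: 25.0
```

```bash
python3 -m crank '[[[0,0,-0.05,0],[0,0,-0.05,0],[0,0,-0.05,0],[0,0,-0.05,0]]]' 0.74;  python3 -m crank '[[[0.1,0,0,0],[0.25,0,-0.1,0],[0.4,0,-0.3,0],[0.46,0,-0.4,0],[0.46,0,-0.4,0],[0.46,0,-0.4,0]]]'; python3 -c "
from h import *
st()
im,d,W=world('scene');P=W.reshape(-1,3)[d.ravel()>0]
Q=P[(P[:,0]>.44)&(P[:,0]<.64)&(P[:,1]>.2)&(P[:,1]<.3)&(P[:,2]>.02)&(P[:,2]<.2)]
for a in np.arange(.02,.2,.03):
  q=Q[(Q[:,2]>a)&(Q[:,2]<a+.03)];print(len(q),np.median(q,0))
"
```

```text
t: 10.18
eef_pos: [0.541, 0.2522, 0.2284]
ee_rot: [-3.141, -0.0, 3.103]
force: [-0.7, -0.1, -0.1]
width: 0.0228
gripper_force: 0.0
t: 10.92
eef_pos: [0.5295, 0.2527, 0.2385]
ee_rot: [3.142, -0.0, 3.103]
force: [0.7, 0.1, -0.4]
width: 0.0223
gripper_force: 0.0
10.93 [0.5295 0.2527 0.2385] [180.   -0.  177.8] F [ 0.7  0.1 -0.4] M [-0.06  0.01 -0.07] w 0.0223 g 0.0 q [ 0.78  0.21 -0.17 -0.   -1.19 -2.39]
195 [0.54278345 0.25912605 0.03488474]
210 [0.54630888 0.25925472 0.06456025]
221 [0.54629954 0.25948243 0.09557024]
237 [0.54512561 0.25940297 0.12467064]
247 [0.54474726 0.25927826 0.15551642]
264 [0.54553688 0.25915477 0.18555202]
0 [nan nan nan]
  return _methods._mean(a, axis=axis, dtype=dtype,
  ret = um.true_divide(
```

```bash
python3 -m crank '[[[0,0,0,0],[0,0.04,0,0],[0,0.12,0,0],[0,0.22,0,0],[0,0.32,0,0],[0,0.42,0,0],[0,0.52,0,0],[0,0.62,0,0],[0,0.72,0.02,0],[0,0.82,0.02,0],[0,0.9,0.02,0],[0,0.95,0.02,0]]]' 0.81 5;  python3 -c "
from h import *
st()
im,d,W=world('scene');P=W.reshape(-1,3)[d.ravel()>0]
Q=P[(P[:,0]>.44)&(P[:,0]<.64)&(P[:,1]>.2)&(P[:,1]<.31)&(P[:,2]>.02)&(P[:,2]<.2)]
for a in np.arange(.02,.18,.03):
  q=Q[(Q[:,2]>a)&(Q[:,2]<a+.03)];print(len(q),np.median(q,0))
"
```

```text
t: 12.48
eef_pos: [0.5304, 0.2766, 0.238]
ee_rot: [-3.142, -0.0, 3.103]
force: [-0.8, 0.9, 0.6]
width: 0.0164
gripper_force: 0.0
12.47 [0.5304 0.2766 0.238 ] [-180.    -0.   177.8] F [-0.8  0.9  0.6] M [-0.04 -0.03 -0.02] w 0.0164 g 0.0 q [ 0.81  0.23 -0.15 -0.   -1.2  -2.42]
156 [0.54327099 0.26258384 0.03566342]
175 [0.5456003  0.26583576 0.0652976 ]
179 [0.54925577 0.26858937 0.09522512]
187 [0.55050211 0.27174133 0.12469715]
207 [0.55029276 0.27463531 0.15446942]
219 [0.55005158 0.27738207 0.18483736]
```

```bash
python3 -m crank '[[[0,0.1,0,0],[0,0.3,0.03,0],[0,0.5,0.06,0],[0,0.7,0.09,0],[0,0.9,0.12,0],[0,1.1,0.15,0],[0,1.3,0.18,0],[0,1.5,0.22,0],[0,1.7,0.26,0],[0,1.9,0.3,0],[0,2.1,0.34,0],[0,2.2,0.36,0]]]' 0.74;  python3 -c "
from h import *
st()
im,d,W=world('scene');P=W.reshape(-1,3)[d.ravel()>0]
cv2.imwrite('pics/l1.png',im[130:384,200:470,::-1])
Q=P[(P[:,0]>.48)&(P[:,0]<.58)&(P[:,1]>.2)&(P[:,1]<.35)&(P[:,2]>.02)&(P[:,2]<.21)]
for a in np.arange(.02,.2,.03):
  q=Q[(Q[:,2]>a)&(Q[:,2]<a+.03)];print(len(q),np.median(q,0))
"
```

```text
t: 14.02
eef_pos: [0.5325, 0.3317, 0.2289]
ee_rot: [-3.141, -0.0, 3.103]
force: [0.4, 0.7, -0.4]
width: 0.023
gripper_force: 0.1
14.03 [0.5325 0.3317 0.2289] [-180.    -0.   177.8] F [ 0.4  0.7 -0.4] M [ 0.12 -0.01  0.04] w 0.023 g 0.1 q [ 0.87  0.28 -0.1  -0.   -1.2  -2.48]
232 [0.54195261 0.34074535 0.03499436]
241 [0.54142673 0.34039821 0.06502383]
242 [0.54046648 0.34074564 0.09478429]
263 [0.54453811 0.34080883 0.12379677]
442 [0.5388558  0.33205136 0.14851744]
87 [0.57592181 0.32028941 0.18436727]
28 [0.57844199 0.32366521 0.20465376]
```

```bash
python3 -m crank '[[[0,0.1,0.04,0],[0,0.2,0.08,0],[0,0.3,0.12,0],[0,0.4,0.15,0],[0,0.5,0.18,0],[0,0.6,0.2,0],[0,0.68,0.22,0],[0,0.74,0.24,0],[0,0.8,0.25,0],[0,0.84,0.25,0],[0,0.84,0.25,0]]]' 0.66;  python3 -c "
from h import *
st()
im,d,W=world('scene');P=W.reshape(-1,3)[d.ravel()>0]
Q=P[(P[:,0]>.48)&(P[:,0]<.58)&(P[:,1]>.2)&(P[:,1]<.37)&(P[:,2]>.155)&(P[:,2]<.23)]
for a in np.arange(.155,.23,.015):
  q=Q[(Q[:,2]>a)&(Q[:,2]<a+.015)];print(len(q),np.median(q,0))
cv2.imwrite('pics/l2.png',cv2.resize(im[200:384,300:470],(680,600))[:,:,::-1])
"
```

```text
t: 15.45
eef_pos: [0.5334, 0.3524, 0.2229]
ee_rot: [3.142, 0.0, 3.103]
force: [-0.5, -0.6, 1.0]
width: 0.0298
gripper_force: 0.0
15.45 [0.5334 0.3524 0.2229] [180.    0.  177.8] F [-0.5 -0.6  1. ] M [-0.04  0.01  0.05] w 0.0298 g 0.0 q [ 0.89  0.3  -0.08  0.   -1.19 -2.5 ]
18 [0.57852957 0.31941147 0.16320391]
23 [0.57869129 0.32757026 0.17828134]
16 [0.57940945 0.33190341 0.19249385]
23 [0.57902291 0.33865196 0.2079556 ]
50 [0.54309504 0.33830982 0.22621595]
0 [nan nan nan]
  return _methods._mean(a, axis=axis, dtype=dtype,
  ret = um.true_divide(
```

View pics/l2.png

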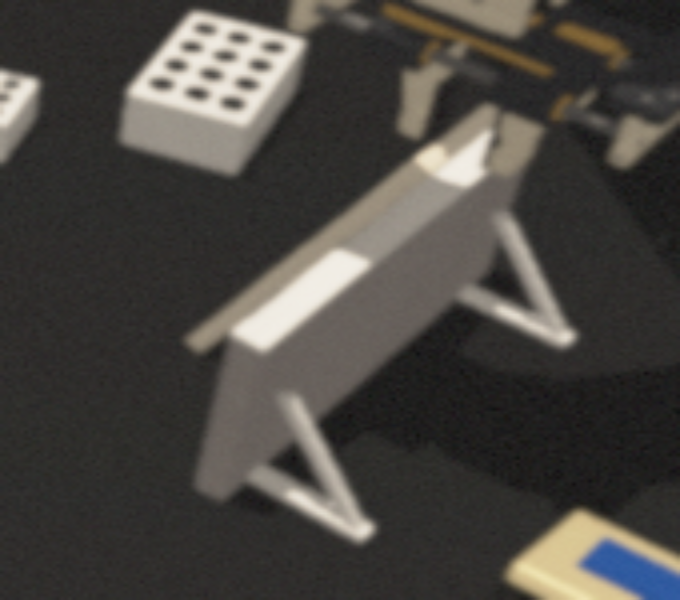

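The view from behind shows the board leaning on the panel's top edge (px ~400,210), at about 23° with the foot unmoved. Next I lift clear and check that it leans by itself.

```bash
python3 -m crank '[[[0,0,-0.3,0],[0,0,-0.8,0],[0,0,-1.6,0],[0,0,-2.6,0],[0,0,-3.4,0],[0,0,-4,0],[0,0,-4,0],[0,0,-4,0]]]' 0.66;  python3 -c "
from h import *
st()
to(.481,-.001,.25,-73.5)"
```

```text
t: 16.5
eef_pos: [0.533, 0.3522, 0.3221]
ee_rot: [-3.141, -0.001, 3.103]
force: [0.1, 0.3, -1.2]
width: 0.03
gripper_force: 0.0
16.5 [0.533  0.3522 0.3221] [-1.800e+02 -1.000e-01  1.778e+02] F [ 0.1  0.3 -1.2] M [-0.04  0.03 -0.01] w 0.03 g 0.0 q [ 0.89  0.26  0.08 -0.   -1.4  -2.5 ]
to (0.481, -0.001, 0.25, -73.5) [  1.53 -14.2    2.89] -21.74
```

```bash
python3 -m crank '[[[0.1,-1,0,-2],[0.3,-2.6,0,-4],[0.5,-4.4,0,-6],[0.7,-6.2,0,-8],[0.9,-8,0.5,-10],[1.1,-9.8,1,-12],[1.3,-11.5,1.6,-14],[1.5,-13,2.2,-16],[1.5,-14.2,2.9,-18],[1.5,-14.2,2.9,-20],[1.5,-14.2,2.9,-21.7],[1.5,-14.2,2.9,-21.7]]]' 0; python3 -m crank '[[[0,0,0,0],[0,0,0,0],[0,0,0,0]]]'
cat >> h.py <<'E'
def wrist():
    s=arm.get_state(); im,d=arm.grab_frame("wrist"); c=arm.get_calibration("wrist"); M=np.array(c["mount"])
    T=np.eye(4);T[:3,:3]=Ro.from_euler("xyz",s["ee_rot"]).as_matrix();T[:3,3]=s["eef_pos"];G=T@M
    v,u=np.mgrid[0:384,0:512].astype(float)
    p=cv2.undistortPoints(np.stack([u.ravel(),v.ravel()],1)[:,None],np.array(c["mtx"]),np.array([c["k1"],0,0,0,0.]))[:,0]
    return im,((np.c_[p,np.ones(len(p))]*d.reshape(-1,1))@G[:3,:3].T+G[:3,3])[d.ravel()>0]
E
python3 - <<'E'
from h import *
st()
im,P=wrist()
Q=P[(P[:,2]>.033)&(P[:,2]<.046)&(abs(P[:,0]-.481)<.06)&(abs(P[:,1])<.07)].astype(np.float32)
print(len(Q),cv2.minAreaRect(Q[:,:2].copy()),Q.mean(0))
for c in ("top","scene"):
    im,d,W=world(c); P=W.reshape(-1,3)[d.ravel()>0]
    Q=P[(P[:,0]>.46)&(P[:,0]<.6)&(P[:,1]>.2)&(P[:,1]<.39)&(P[:,2]>.01)&(P[:,2]<.25)]
    Q=Q[abs(Q[:,1]-.3325)>.016] if c=="top" else Q[Q[:,2]>.16]
    for a in np.arange(.01,.26,.03):
        q=Q[(Q[:,2]>a)&(Q[:,2]<a+.03)]
        if len(q)>5: print(c,len(q),np.median(q,0),q[:,0].min(),q[:,0].max(),q[:,1].min())
    cv2.imwrite(f"pics/e_{c}.png",im[:,:,::-1])
E
```

```text
t: 18.0
eef_pos: [0.4818, -0.0012, 0.2496]
ee_rot: [3.14, 0.0, -1.288]
force: [1.1, 0.5, -0.8]
width: 0.0875
gripper_force: 0.0
t: 18.38
eef_pos: [0.4823, -0.0008, 0.2503]
ee_rot: [3.142, 0.0, -1.287]
force: [0.0, -0.5, -0.4]
width: 0.0876
gripper_force: 0.0
18.38 [ 0.4823 -0.0008  0.2503] [180.    0.  -73.7] F [ 0.  -0.5 -0.4] M [0.06 0.13 0.05] w 0.0876 g 0.0 q [ 0.41  0.02 -0.36 -0.   -1.19 -0.12]
3675 ((0.4791224002838135, 0.0005184262990951538), (0.05979107320308685, 0.08957501500844955), 16.82830810546875) [ 0.47963807 -0.00136118  0.0395366 ]
top 18 [0.57182711 0.25597783 0.02742145] 0.5651011174730284 0.5965733665956441 0.22658630593285445
top 31 [0.56935235 0.26937663 0.05725723] 0.5595378359780412 0.5771747823586909 0.2599572281172765
top 75 [0.55890144 0.28170793 0.08725317] 0.5406592218929912 0.5775698131764555 0.2694478155084043
top 97 [0.55497819 0.29503305 0.11642024] 0.5240509939316791 0.5781063294548197 0.28513484420125795
top 135 [0.54922325 0.30806554 0.14417275] 0.5147355342717246 0.5790306200773039 0.29673786484072917
top 44 [0.54484489 0.3149232  0.1672277 ] 0.5073826336871575 0.5791748879264242 0.30981977585866416
top 117 [0.52292087 0.35330925 0.24042189] 0.48582670227553587 0.5776908567543515 0.34855935500470553
scene 65 [0.57968141 0.32563686 0.17605123] 0.5773181278116228 0.582119555471223 0.31462496661291317
scene 76 [0.58003131 0.3385796  0.20373938] 0.5766088916148637 0.5832397748558416 0.3280172464153072
scene 269 [0.54739374 0.35460699 0.23988785] 0.48625993966180114 0.5832405393425149 0.34001580921270597
```

```bash
python3 -m crank '[[[0,0,2,0],[0,0,4,0],[0,0,6,0],[0,0.1,7.8,-0.1],[0,0.1,8.8,-0.1],[0,0.1,9.3,-0.1],[0,0.1,9.6,-0.1],[0,0.1,9.68,-0.1],[0,0.1,9.68,-0.1]]]' 0; python3 -m crank '[[[0,0,0,0],[0,0,0,0],[0,0,0,0],[0,0,0,0],[0,0,0,0],[0,0,0,0]]]' 1 30
python3 -c "
from h import *
st()
to(.480,.0003,.008,-73.2)"
```

```text
t: 19.65
eef_pos: [0.4804, -0.0014, 0.009]
ee_rot: [-3.14, 0.0, -1.277]
force: [-0.2, -0.7, -0.1]
width: 0.0876
gripper_force: 0.0
t: 20.4
eef_pos: [0.4802, -0.0015, 0.0085]
ee_rot: [-3.141, -0.0, -1.277]
force: [0.1, 0.5, 3.7]
width: 0.0599
gripper_force: 30.0
20.4 [ 0.4802 -0.0015  0.0085] [-180.    -0.   -73.2] F [0.1 0.5 3.7] M [ 0.22 -0.01  0.01] w 0.0599 g 30.0 q [ 0.41  0.31 -0.67  0.   -0.59 -0.11]
to (0.48, 0.0003, 0.008, -73.2) [-0.07 -0.01  0.02] 0.0
```

```bash
python3 -m crank '[[[0,0,-0.2,0],[0,0,-0.5,0],[0,0,-0.8,0],[0,0,-0.9,0],[0,0,-0.9,0]]]'
python3 -c "
from h import *
st()
to(.529,.184,.031,-92.3)"
```

```text
t: 21.02
eef_pos: [0.4799, -0.0016, 0.0311]
ee_rot: [-3.141, 0.0, -1.278]
force: [-0.3, 0.2, -5.2]
width: 0.0598
gripper_force: 30.0
21.02 [ 0.4799 -0.0016  0.0311] [-180.     0.   -73.2] F [-0.3  0.2 -5.2] M [-0.04  0.08 -0.04] w 0.0598 g 30.0 q [ 0.41  0.27 -0.65 -0.   -0.65 -0.11]
to (0.529, 0.184, 0.031, -92.3) [-6.54 -4.02  0.01] 3.82
```

```bash
python3 -m crank '[[[-0.3,-0.2,0,0.2],[-0.9,-0.6,0,0.6],[-1.7,-1,0,1.1],[-2.6,-1.6,0,1.6],[-3.6,-2.2,0,2.1],[-4.6,-2.8,0,2.6],[-5.4,-3.3,0,3.1],[-6,-3.7,0,3.5],[-6.4,-3.9,0,3.8],[-6.5,-4,0,3.8],[-6.5,-4,0,3.8],[-6.5,-4,0,3.8]]]'
python3 - <<'E'
from h import *
st()
im,P=wrist()
cv2.imwrite("pics/w3.png",im[:,:,::-1])
Q=P[(P[:,2]>.05)&(P[:,2]<.072)&(abs(P[:,0]-.53)<.05)&(abs(P[:,1]-.18)<.06)].astype(np.float32)
if len(Q)>9: print(len(Q),cv2.minAreaRect(Q[:,:2].copy()),np.median(Q,0))
Q=P[(abs(P[:,0]-.53)<.06)&(P[:,1]>.235)&(P[:,2]<.15)&(P[:,2]>-.01)]
for a in np.arange(-.01,.15,.01):
    q=Q[(Q[:,2]>a)&(Q[:,2]<a+.01)]
    if len(q)>5: print("wrist",len(q),np.median(q,0),q[:,0].min(),q[:,0].max(),q[:,1].min())
E
```

```text
t: 22.52
eef_pos: [0.5284, 0.1824, 0.0306]
ee_rot: [3.141, -0.0, -1.609]
force: [-0.5, 0.8, -4.7]
width: 0.06
gripper_force: 30.0
22.52 [0.5284 0.1824 0.0306] [180.   -0.  -92.2] F [-0.5  0.8 -4.7] M [0.05 0.11 0.02] w 0.06 g 30.0 q [ 0.68  0.38 -0.48 -0.   -0.72 -0.72]
17414 ((0.5273556709289551, 0.17420947551727295), (0.07100065797567368, 0.09455406665802002), 87.93757629394531) [0.5264514  0.16519952 0.06153917]
wrist 306 [ 0.5745102   0.25129023 -0.00061426] 0.4726272013006903 0.5876863160315084 0.23563082393193202
wrist 159 [0.48551215 0.25166937 0.00075056] 0.4727185706081735 0.5871874348182395 0.23634012855818465
```

View pics/w3.png

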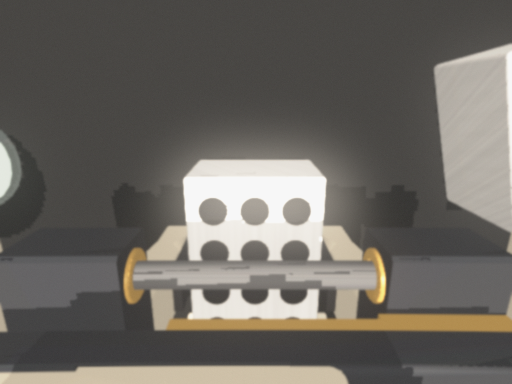

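```bash
python3 -m crank '[[[0,0,0.3,0],[0,0,0.6,0],[0,0,0.8,0],[0,0,0.86,0],[-0.1,0,0.87,0],[-0.2,0,0.87,0],[-0.3,0,0.87,0],[-0.4,0,0.87,0],[-0.48,0,0.87,0],[-0.52,0,0.87,0],[-0.52,0,0.87,0]]]'
for i in 1 2 3; do python3 -m crank '[[[0,0,0,0]]]' | grep -E "force:|pos"; done
python3 - <<'E'
from h import *
st()
im,d,W=world("top"); P=W.reshape(-1,3)[d.ravel()>0]
cv2.imwrite("pics/t4.png",cv2.resize(im[130:280,90:290],(800,600),interpolation=cv2.INTER_CUBIC)[:,:,::-1])
im,d,W=world("scene"); 
cv2.imwrite("pics/s4.png",cv2.resize(im[180:330,290:490],(800,600),interpolation=cv2.INTER_CUBIC)[:,:,::-1])
E
```

```text
t: 23.95
eef_pos: [0.5291, 0.1959, 0.009]
ee_rot: [3.142, -0.0, -1.609]
force: [0.4, 0.2, -5.3]
width: 0.0598
gripper_force: 30.0
eef_pos: [0.5291, 0.1958, 0.0091]
force: [-0.4, 0.6, -4.7]
gripper_force: 30.0
eef_pos: [0.5291, 0.1957, 0.009]
force: [0.4, 0.7, -4.7]
gripper_force: 30.0
eef_pos: [0.5291, 0.1958, 0.0091]
force: [-0.3, 0.1, -5.5]
gripper_force: 30.0
24.32 [0.5291 0.1958 0.0091] [180.    0.  -92.2] F [-0.3  0.1 -5.5] M [ 0.04  0.14 -0.03] w 0.0599 g 30.0 q [ 0.7   0.41 -0.48 -0.   -0.67 -0.74]
```

View pics/t4.png

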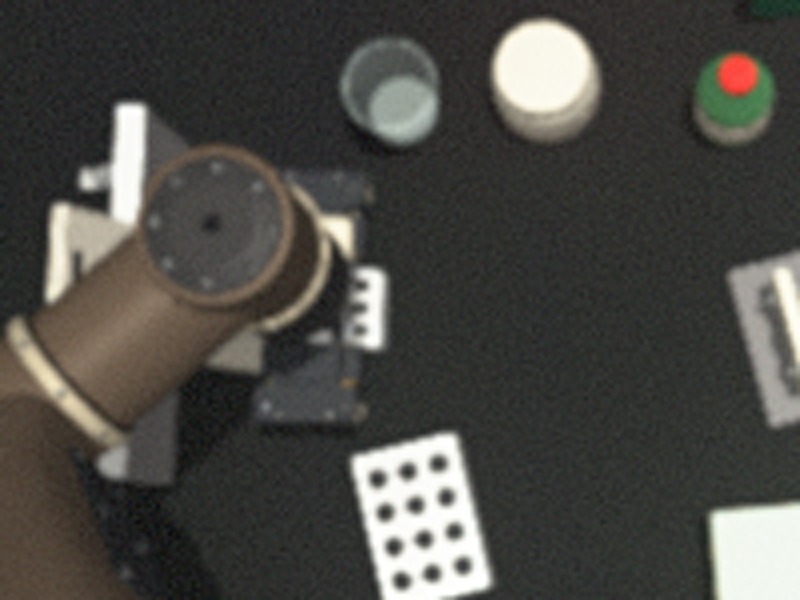

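The top view shows the board still leaning and the block in the gripper (px ~365,305), but the arm hides the gap at the foot. I'll advance in small steps and watch the y force.

```bash
c(){ grep -E "pos|^force"|tr '\n' ' '; echo; }
python3 -m crank '[[[-0.05,0,0,0],[-0.1,0,0,0],[-0.12,0,0,0],[-0.12,0,0,0]]]'|c
python3 -m crank '[[[-0.04,0,0,0],[-0.04,0,0,0]]]'|c
python3 -m crank '[[[-0.04,0,0,0],[-0.04,0,0,0]]]'|c
python3 -m crank '[[[-0.04,0,0,0],[-0.04,0,0,0]]]'|c
python3 -m crank '[[[-0.04,0,0,0],[-0.04,0,0,0]]]'|c
```

```text
eef_pos: [0.5293, 0.1989, 0.0091] force: [0.5, -0.2, -5.4] 
eef_pos: [0.5293, 0.1999, 0.0091] force: [0.0, -0.4, -4.9] 
eef_pos: [0.5294, 0.2009, 0.0091] force: [0.4, -0.2, -5.6] 
eef_pos: [0.5293, 0.2018, 0.0091] force: [-0.0, -0.3, -4.9] 
eef_pos: [0.5292, 0.2024, 0.009] force: [-0.5, -2.1, -4.3]
```

```bash
c(){ grep -E "pos|^force"|tr '\n' ' '; echo; }
python3 -m crank '[[[0,0,0,0],[0,0,0,0]]]'|c
python3 -m crank '[[[-0.03,0,0,0],[-0.03,0,0,0]]]'|c
python3 -m crank '[[[0,0,0.03,0],[0,0,0.05,0],[0,0,0.05,0]]]'|c
```

```text
eef_pos: [0.5292, 0.2025, 0.009] force: [-1.0, -4.3, -4.2] 
eef_pos: [0.5293, 0.2036, 0.0089] force: [-0.7, -3.3, -4.3] 
eef_pos: [0.5294, 0.2036, 0.0086] force: [-4.3, -3.6, 5.7]
```

```bash
python3 -m crank '[[[0,0,0,0],[0,0,0,0],[0,0,0,0],[0,0,0,0]]]' 0 && python3 -m crank '[[[0,0,-0.5,0],[0,0,-1.5,0],[0,0,-3,0],[0,0,-5,0],[1,0,-7,0],[3,0,-8,0],[5,0,-8,0],[7,0,-8,0],[9,0,-8,0],[10,0,-8,0],[10,0,-8,0],[10,0,-8,0]]]' 0
python3 - <<'E'
from h import *
st()
for c in ("top","scene"):
    im,d,W=world(c); P=W.reshape(-1,3)[d.ravel()>0]
    Q=P[(P[:,2]>.034)&(P[:,2]<.046)&(abs(P[:,0]-.53)<.05)&(P[:,1]>.14)&(P[:,1]<.254)].astype(np.float32)
    if len(Q)>9: print(c,len(Q),cv2.minAreaRect(Q[:,:2].copy()),Q.min(0),Q.max(0))
    for z0,z1 in ((.06,.09),(.09,.12),(.12,.145),(.17,.2),(.23,.25)):
        q=P[(P[:,0]>.47)&(P[:,0]<.6)&(P[:,1]>.255)&(P[:,1]<.38)&(P[:,2]>z0)&(P[:,2]<z1)]
        if len(q)>5: print(c,z0,len(q),np.median(q,0),q[:,0].min(),q[:,0].max())
    cv2.imwrite(f"pics/f_{c}.png",im[:,:,::-1])
a=cv2.imread("pics/f_top.png")[130:250,90:250];b=cv2.imread("pics/f_scene.png")[180:360,290:470]
cv2.imwrite("pics/f.png",np.hstack([cv2.resize(a,(440,330)),cv2.resize(b,(330,330))]))
E
```

```text
t: 27.3
eef_pos: [0.5296, 0.2038, 0.0079]
ee_rot: [-3.141, 0.0, -1.609]
force: [0.7, -0.6, -0.2]
width: 0.0868
gripper_force: 0.0
t: 28.8
eef_pos: [0.5199, -0.046, 0.2084]
ee_rot: [-3.141, 0.0, -1.61]
force: [0.8, 0.1, 0.2]
width: 0.0875
gripper_force: 0.0
28.8 [ 0.5199 -0.046   0.2084] [-180.     0.   -92.2] F [0.8 0.1 0.2] M [0.04 0.07 0.  ] w 0.0875 g 0.0 q [ 0.29  0.12 -0.35 -0.   -1.1  -0.33]
top 0.06 7 [0.59586505 0.32035118 0.074194  ] 0.5893866005237143 0.5981961627204531
top 0.09 9 [0.59325784 0.32180253 0.10201529] 0.5882094675217946 0.5990494130198166
top 0.12 24 [0.58705594 0.32113363 0.14227379] 0.4716576936383031 0.5995522365080499
top 0.17 119 [0.53639485 0.32609304 0.19191103] 0.4845050365211748 0.5793402728356561
top 0.23 216 [0.5318525  0.3485323  0.23937052] 0.48574820998113033 0.5783415120433874
scene 749 ((0.5296457409858704, 0.2056620568037033), (0.09306029975414276, 0.06490375101566315), 87.29241943359375) [0.49681646 0.15805522 0.03413528] [0.5640938  0.2523564  0.04542441]
scene 0.06 278 [0.55553743 0.34030257 0.07481518] 0.4700258183098955 0.5998765089947873
scene 0.09 289 [0.55345177 0.34081051 0.10549844] 0.47031409460174906 0.5994959684128128
scene 0.12 223 [0.55759607 0.34074346 0.13106295] 0.47001013694441224 0.5992355144840209
scene 0.17 73 [0.57977258 0.32946642 0.18503933] 0.5362923753516134 0.5826643458025185
scene 0.23 242 [0.54452603 0.35455505 0.24108686] 0.4865253377675552 0.5829575208811066
```

View pics/f.png

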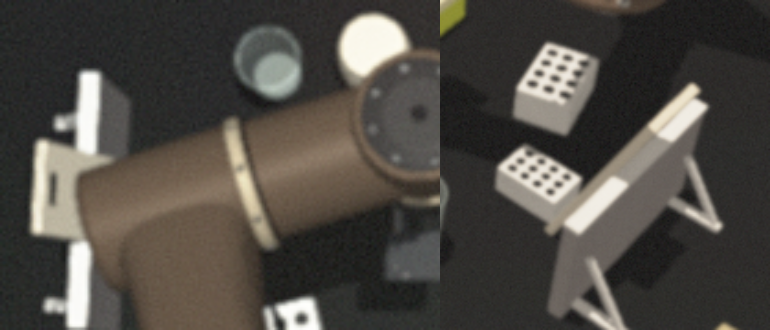

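The left view (from above) shows the board leaning with its slot at px ~53,188, but the arm covers the foot. The right view shows the block square in front of the board. I'll move the arm out of the way to check the contact.

```bash
python3 -m crank '[[[0,0,-1.5,0],[0,0,-3,0],[1.5,0.5,-4,0],[3,1,-4,0],[4.5,1.5,-4,0],[6,2,-4,0],[7.5,2,-4,0],[9,2,-4,0],[9,2,-4,0],[9,2,-4,0]]]' 0
python3 - <<'E'
from h import *
st()
im,d,W=world("top"); P=W.reshape(-1,3)[d.ravel()>0]
Q=P[(P[:,2]>.034)&(P[:,2]<.046)&(abs(P[:,0]-.53)<.05)&(P[:,1]>.14)&(P[:,1]<.26)].astype(np.float32)
if len(Q)>9: print(len(Q),cv2.minAreaRect(Q[:,:2].copy()))
Q=P[(abs(P[:,0]-.53)<.05)&(P[:,1]>.24)&(P[:,1]<.38)]
for z0 in np.arange(0,.25,.02):
    q=Q[(Q[:,2]>z0)&(Q[:,2]<z0+.02)]
    if len(q)>5: print(round(z0,2),len(q),np.median(q,0).round(4))
cv2.imwrite("pics/g.png",cv2.resize(im[150:260,90:240],(750,550),interpolation=cv2.INTER_CUBIC)[:,:,::-1])
E
```

```text
t: 30.15
eef_pos: [0.4614, -0.2685, 0.3076]
ee_rot: [3.141, 0.0, -1.609]
force: [-0.3, 0.7, 0.2]
width: 0.0873
gripper_force: 0.0
30.15 [ 0.4614 -0.2685  0.3076] [180.    0.  -92.2] F [-0.3  0.7  0.2] M [ 0.04  0.08 -0.02] w 0.0873 g 0.0 q [-0.16  0.08 -0.16 -0.   -1.33  0.12]
471 ((0.5363464951515198, 0.20837223529815674), (0.10346009582281113, 0.0718439444899559), 88.18992614746094)
0.0 86 [0.4988 0.255  0.0106]
0.02 159 [0.5281 0.2596 0.0329]
0.04 135 [0.5261 0.2682 0.0476]
0.06 139 [0.5239 0.2772 0.07  ]
0.08 128 [0.5329 0.286  0.0909]
0.1 134 [0.5302 0.294  0.1109]
0.12 149 [0.5249 0.303  0.1298]
0.14 147 [0.53   0.3114 0.1491]
0.16 129 [0.5279 0.3176 0.1701]
0.18 162 [0.5321 0.3255 0.1899]
0.2 164 [0.5296 0.334  0.2105]
0.22 201 [0.5314 0.3437 0.233 ]
0.24 92 [0.5322 0.3509 0.2431]
```

View pics/g.png

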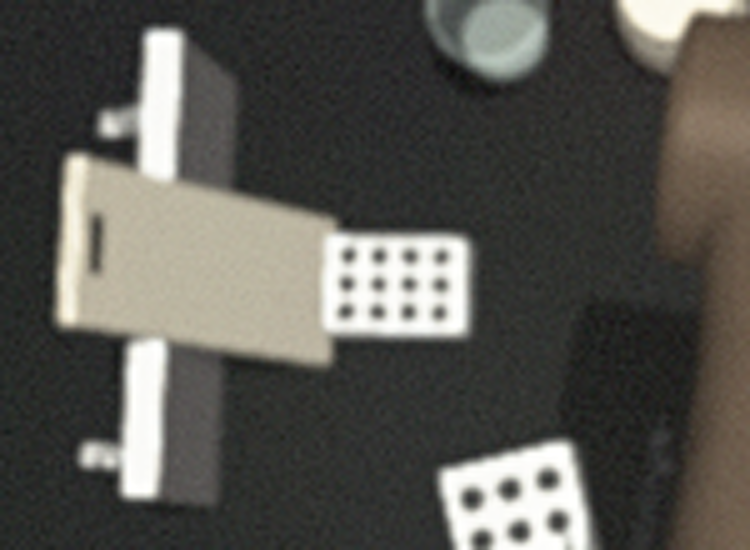

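The top view shows the board leaning square at mid-panel, with the block's end against the middle of its foot (px ~330,285). I'm handing it in.

```bash
python3 -c "
from station import arm
print(arm.job_done())"
```

```text
the job is handed in; nothing more can be done
None
```

The job is handed in at about 30 s: the long board leans at about 22–23° near the panel's middle, foot about 7 cm out, and the small heating block sits flat with one end against the middle of its foot; the hand-in returned no verdict.

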